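# Set the slide warmer's timer by the inner knob of its two-part dial

## Robot

A 7-joint arm with a two-finger parallel gripper is mounted at the origin on a cart in front of the work surface, level with it; the furniture and walls round the work are solid. World frame = base frame: x ahead of the robot, y to its left, z up, the work surface at z = 0. Lengths are in m, angles in rad, forces in N, time in s.
With the tool pointing down it reaches from about 0.35 to 0.9 m from the base axis. Payload 19.9 kg.
Tool frame: the origin (TCP) lies midway between the tips of the shut fingers; the grasp point (between the pads) lies 19 mm behind it; z points along the fingers, y is the line along which they close (so a half turn about z gives the same grasp; the last joint's range is limited). The gripper opens to 94 mm and grips with 3 to 60 N. Pads are 16 mm wide; open, the fingers measure 119 mm over their backs; the gripper's body (75 mm by 177 mm) begins 78 mm behind the grasp point.
Start: joints at [-1.2, 0.417, -0.01, 1.614, 0.005, 1.111, -0.053], TCP at [0.25, 0.573, 0.205] pointing down, gripper open.
Joint ranges: [-2.81, 2.81], [-0.39, 2.02], [-1.27, 1.25], [0.06, 2.57], [-1.19, 4.33], [0.19, 2], [-2.82, 2.82]. Speed limits (rad/s): [1.89, 1.89, 2.39, 2.39, 3.01, 3.01, 3.01].

## Interface

Orientations are given as [roll, pitch, yaw] about the fixed x, y, z axes, in that order (R = Rz(yaw) Ry(pitch) Rx(roll)).
In Python, from rig import arm gives the robot as it stands.
- The arm moves only by the tool arm_command, never from a script. Its argument "motion" is a list of rows, each an object with "hand": the opening, from 0 (shut) to 1 (fully open); "translation": the shift along the tool's x, y, z in m, a list of three; "roll": the turn about the tool's z in rad. A call has exactly 5 rows; each row is the pose to reach, as a shift and turn from the pose commanded when the call began, along the tool's axes at that moment; what a row does not reach only later rows make up. A row lasts 1/12 s, in which the tool goes at most 41.7 mm and 7.16 degrees, less where a joint would pass 70% of its speed; a pose out of reach is approached as far as the arm can. A call with a gripper value outside its range is refused whole. The fingers move at their own pace and stop on an object; "force" is the grip in N (left out, the last holds). Time passes only in rows, so rows that repeat a pose let the fingers close, or fill a call up. It gives the time, the measured TCP pose, the force, the opening and the grip force at its end, in the units of the state.
- arm.observe(): the state, without advancing time (a new reading comes with each control period).
- arm.read_camera(name): name is "scene" or "top" or "wrist"; returns a dict with "pixels" (400x640x3 uint8, red, green, blue), "range_z" (400x640 float32, m along the optical axis (not along the pixel's ray), 0 where there is no reading), "K" (3x3 intrinsics, pixels), "k1" (the pictures are not rectified: a ray, as slopes to the right and down, at radius r is drawn at 1 + k1 r^2 times it, then the intrinsics apply), "R" (3x3) and "t" (3): a world point X has camera coordinates R X + t; the wrist camera has in their place "T_tool_cam" (4x4, takes a point from camera to tool coordinates, whose origin is the TCP and whose axes are the flange's). Camera axes: x right, y down, z forward; pixel columns grow to the right and rows downward; lengths in m; the calibration is good to about 2 mm. A picture is of the moment at which its call begins: read the wrist's pose just before it.
- arm.close_job(): hands the job in; it is judged then, once.
The state is a dict: "time_s": time; "joint_pos": joint angles; "joint_vel": joint speeds; "joint_torque": joint torques, N m; "eef_pos": TCP position; "orientation": TCP orientation; "ft_force": force on the tool from outside, world axes, zero at the start; "ft_torque": the same for the moment, N m; "finger_gap": finger opening in m; "grip_force": force on a finger pad.
Only numpy, scipy, OpenCV 4.12 (cv2) and the standard library are available. Lean on these libraries where they do the work, as an engineer would, in place of code of your own. Each camera call takes 0.05 s, during which the arm holds its last target. There are 200 camera calls.

## Task

Set the timer of the slide warmer (the instrument with the flat metal plate and glass slides; the other one, with the round cup, is a tube mixer): turn only the small inner knob of its two-part dial clockwise until its pointed end is in line with the one long mark on the panel. Leave the wide outer ring of that dial where it is set, do not turn the tube mixer's knob, and let go.

Things in the scene. Friction and masses are not known exactly. Their poses are not given: they have to be found in the camera images.
- slide_warmer: Fixed instrument, white, 210 x 150 x 50 mm (x, y, z); origin: centre of its underside, x to its back, z up. Back half: aluminium plate with glass slides, to 56 mm. Front half: two-part dial, upright axis at x -50, y 0 mm. Short black marks round it, 0.5 rad apart; the one long mark, 39 to 56 mm from the axis, lies 0.5 rad clockwise (from above) of +x.
- timer_knob (a joint): Inner knob's angle, rad, clockwise from above; at 0 its nose points along the warmer's +x, at 0.5 at the long mark; starts -0.8 to -0.2, stops -1.5 and 2.2, stays put, 0.03 N m. Black; 26 mm round foot 66 to 70 mm above worktop, on it a grip bar 12 mm thick up to 96 mm; flat sides 12 mm either way of the axis, round tail and pointed nose to 18 mm; white line at nose.
- ring_line (a point): White line on top of the outer ring, 30 mm from the dial's axis, 66 mm above the worktop; moves with the ring, starts up to 0.8 rad either side of the warmer's +x. The ring: grey, ribbed, 72 mm across, 50 to 66 mm above the worktop, same axis as the inner knob, turns freely of it and is easily dragged (0.02 N m).
- mixer_pointer (a point): Nose of the tube mixer's only knob, at its top, 18 mm from that knob's axis, 83 mm above the worktop; moves with it. The knob is shaped like the inner knob but sits on a flat fixed grey disc, without a ring. The fixed mixer has the same housing, with a black rubber cup 56 mm across, 76 mm high, on its back half; it stands left or right of the warmer.

How it is judged:
At the end, for the whole second after the job is handed in: The inner knob rests with its nose within 0.2 rad (11 degrees) of the long mark (joint value 0.3 to 0.7), the outer ring's line is within 5.5 mm (about 10 degrees) of where it was, and the tip of the mixer's pointer within 4.5 mm (about 14 degrees) of where it was (value of joint timer_knob between 0.3 and 0.7 rad and velocity of joint timer_knob between -0.05 and 0.05 rad/s and distance of ring_line from where it was at the start of the episode below 0.0055 m and distance of mixer_pointer from where it was at the start of the episode below 0.0045 m); the robot touches nothing.
It fails at once if the outer ring is dragged by more than about 10 degrees (its line moves 5.5 mm) (distance of ring_line from where it was at the start of the episode above 0.0055 m).
It fails at once if the tube mixer's knob is turned (its pointer tip moves 4.5 mm) (distance of mixer_pointer from where it was at the start of the episode above 0.0045 m).
It also fails if it takes over 34 s, if anything falls off the work surface, if the arm or the gripper's body presses on something with over 40 N, if the wrist force passes 120 N, or if a joint passes its speed limit or range.

## Working session

There is one attempt and no reset: what is moved stays moved. The work goes in short steps, Python scripts to look and compute and a tool call to move; the robot and the scene stay as the last step left them, time stands still between calls to the robot, and variables do not carry over. Pictures are saved under pics/ and viewed, at most 10 in all, crops included, and the job is handed in when it is done.

Besides the shell and the picture viewer there is one more tool, called after ">>>" as a command line: name --argument value ..., lists and objects as JSON in quotes. arm_command: Moves the arm, as the interface text tells. Its arguments: {"type":"object","properties":{"motion":{"type":"array","items":{"type":"object","properties":{"hand":{"type":"number"},"translation":{"type":"array","items":{"type":"number"}},"roll":{"type":"number"}}}},"force":{"type":"number"}},"required":["motion"]}

```bash
mkdir -p pics; cat > h.py <<'E'
import numpy as np, cv2
from rig import arm
def save(c,n,crop=None,s=1):
    p=c["pixels"][:,:,::-1]
    if crop: p=p[crop[1]:crop[3],crop[0]:crop[2]]
    cv2.imwrite(f"pics/{n}.png",cv2.resize(p,None,fx=s,fy=s,interpolation=cv2.INTER_CUBIC))
def rays(c,uv):
    uv=np.asarray(uv,float).reshape(-1,2);K=c["K"]
    d=np.stack([(uv[:,0]-K[0,2])/K[0,0],(uv[:,1]-K[1,2])/K[1,1]],1)
    s=d.copy()
    for _ in range(20): s=d/(1+c["k1"]*(s**2).sum(1,keepdims=True))
    return np.c_[s,np.ones(len(s))]
def onplane(c,uv,z):
    r=rays(c,uv)@c["R"]; o=-c["R"].T@c["t"]
    return o+r*((z-o[2])/r[:,2])[:,None]
def depth(c,uv):
    uv=np.asarray(uv).reshape(-1,2);d=np.array([c["range_z"][int(v),int(u)] for u,v in uv])
    return (rays(c,uv)*d[:,None]-c["t"])@c["R"]
def wristcam(c,st):
    from scipy.spatial.transform import Rotation as Ro
    T=np.eye(4);T[:3,:3]=Ro.from_euler('xyz',st["orientation"]).as_matrix();T[:3,3]=st["eef_pos"]
    W=np.linalg.inv(T@c["T_tool_cam"]);c=dict(c);c["R"]=W[:3,:3];c["t"]=W[:3,3];return c
E
python3 - <<'E'
from h import *
s=arm.observe();print(s["time_s"],s["eef_pos"],s["orientation"],s["finger_gap"])
c=arm.read_camera("top");save(c,"top1");np.save("pics/top.npy",c,allow_pickle=True)
print(c["K"],c["R"],c["t"],c["k1"])
E
```

```text
0.0 [0.25003197 0.57239559 0.20482454] [-3.14037624e+00  9.71982688e-05  2.72976174e+00] 0.09387578882150895
[[405.9572592    0.         316.47366435]
 [  0.         405.9572592  198.35036846]
 [  0.           0.           1.        ]] [[ 0.01716873 -0.99980053  0.01020511]
 [-0.99327553 -0.01822368 -0.11433116]
 [ 0.11449433 -0.00817357 -0.99339028]] [-0.02800321  0.51233263  0.86592625] -0.015266804205013692
```

View pics/top1.png

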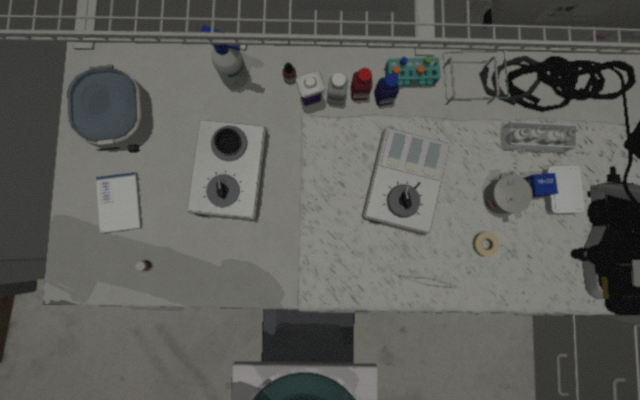

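The top view shows the warmer on the right, with its dial near (404,199), and the mixer on the left, with its knob near (222,190). I'll zoom in on the warmer and measure its housing.

```bash
python3 - <<'E'
from h import *
c=np.load("pics/top.npy",allow_pickle=True).item();save(c,"top2",(350,120,460,240),5)
print(depth(c,[(404,199),(420,222),(385,218),(440,145)]))
print(onplane(c,[(404,199),(222,190)],.07))
# housing top corners via depth mask
vv,uu=np.mgrid[110:245,350:460];uv=np.c_[uu.ravel(),vv.ravel()]
P=depth(c,uv);m=(P[:,2]>.04)&(P[:,2]<.085)
r=cv2.minAreaRect((P[m,:2]*1000).astype(np.float32));print(r,cv2.boxPoints(r))
E
```

```text
[[ 0.50763499 -0.19863675  0.09090576]
 [ 0.4633927  -0.24227987  0.04899015]
 [ 0.47058204 -0.16654491  0.05045859]
 [ 0.6320071  -0.28651638  0.05557486]]
[[ 0.51009399 -0.20335867  0.07      ]
 [ 0.52214145  0.18078066  0.07      ]]
((555.9276123046875, -216.0694580078125), (149.16036987304688, 206.61727905273438), 76.46998596191406) [[ 438.03766 -264.4103 ]
 [ 638.92084 -312.7494 ]
 [ 673.81757 -167.7286 ]
 [ 472.9344  -119.38953]]
```

View pics/top2.png

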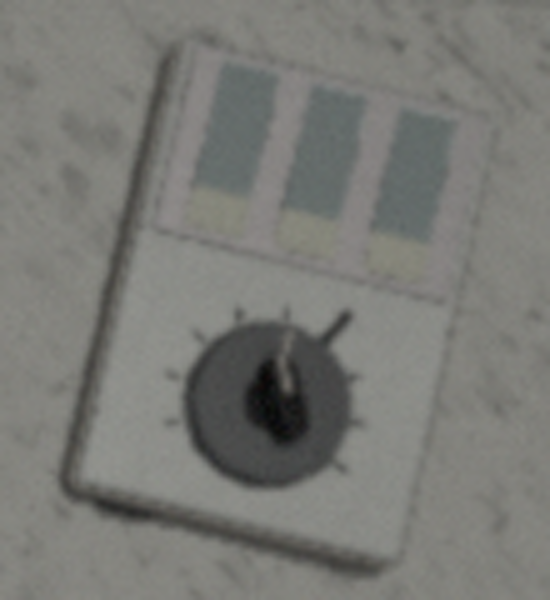

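The warmer's yaw is about -0.236 rad and its dial axis is near (0.507, -0.204). The knob's bar points up-left in the crop, from (290,435) to (265,370). The ring line is near (288,340) and the long mark near (338,328). I'll move above the dial for a close look.

>>> arm_command --motion '[{"translation":[-0.027,-0.03,0],"roll":0,"hand":0.5},{"translation":[-0.054,-0.061,0],"roll":0,"hand":0.5},{"translation":[-0.082,-0.091,0],"roll":0,"hand":0.5},{"translation":[-0.11,-0.122,0],"roll":0,"hand":0.5},{"translation":[-0.137,-0.152,0],"roll":0,"hand":0.5}]'

```text
time_s: 0.47
eef_pos: [0.315, 0.3764, 0.2051]
orientation: [-3.141, -0.0, 2.73]
ft_force: [1.7, 0.9, 1.3]
finger_gap: 0.0638
grip_force: 0.0
```

```bash
python3 - <<'E'
from h import *
s=arm.observe();print(s["time_s"],s["eef_pos"],s["orientation"],s["joint_pos"]);c=arm.read_camera("wrist");print(c["T_tool_cam"].round(3),c["K"][0])
E
```

```text
0.4667 [0.31495699 0.37636773 0.20508303] [-3.14094004e+00 -1.61631350e-04  2.72981047e+00] [-0.98887321  0.17695507  0.0583778   1.94143812 -0.01203447  1.02419911
  0.23387164]
[[-0.001 -0.96  -0.281  0.082]
 [ 1.    -0.001 -0.    -0.001]
 [ 0.    -0.281  0.96  -0.177]
 [ 0.     0.     0.     1.   ]] [358.76828395   0.         322.56862939]
```

>>> arm_command --motion '[{"translation":[-0.027,-0.03,0],"roll":0,"hand":0.5},{"translation":[-0.054,-0.061,0],"roll":0,"hand":0.5},{"translation":[-0.082,-0.091,0],"roll":0,"hand":0.5},{"translation":[-0.11,-0.122,0],"roll":0,"hand":0.5},{"translation":[-0.137,-0.152,0],"roll":0,"hand":0.5}]'

```text
time_s: 0.93
eef_pos: [0.3796, 0.1824, 0.2054]
orientation: [-3.142, -0.0, 2.73]
ft_force: [0.6, 0.3, 0.1]
finger_gap: 0.0471
grip_force: 0.0
```

>>> arm_command --motion '[{"translation":[-0.027,-0.03,0],"roll":0,"hand":0.5},{"translation":[-0.054,-0.061,0],"roll":0,"hand":0.5},{"translation":[-0.082,-0.091,0],"roll":0,"hand":0.5},{"translation":[-0.11,-0.122,0],"roll":0,"hand":0.5},{"translation":[-0.137,-0.152,0],"roll":0,"hand":0.5}]'

```text
time_s: 1.35
eef_pos: [0.4443, -0.0118, 0.2056]
orientation: [3.141, 0.0, 2.73]
ft_force: [1.2, 0.3, -0.3]
finger_gap: 0.047
grip_force: 0.0
```

>>> arm_command --motion '[{"translation":[-0.027,-0.03,0],"roll":0,"hand":0.5},{"translation":[-0.054,-0.061,0],"roll":0,"hand":0.5},{"translation":[-0.082,-0.091,0],"roll":0,"hand":0.5},{"translation":[-0.11,-0.122,0],"roll":0,"hand":0.5},{"translation":[-0.137,-0.152,0],"roll":0,"hand":0.5}]'

```text
time_s: 1.77
eef_pos: [0.5092, -0.2057, 0.2053]
orientation: [-3.141, -0.0, 2.73]
ft_force: [1.1, 1.4, 0.2]
finger_gap: 0.0469
grip_force: 0.0
```

>>> arm_command --motion '[{"translation":[0,0,0],"roll":-0.12,"hand":0.5},{"translation":[0,0,0],"roll":-0.24,"hand":0.5},{"translation":[0,0,0],"roll":-0.36,"hand":0.5},{"translation":[0,0,0],"roll":-0.48,"hand":0.5},{"translation":[0,0,0],"roll":-0.6,"hand":0.5}]'

```text
time_s: 2.18
eef_pos: [0.5088, -0.2037, 0.2051]
orientation: [3.141, -0.001, -2.948]
ft_force: [0.1, -1.7, -0.2]
finger_gap: 0.047
grip_force: 0.0
```

>>> arm_command --motion '[{"translation":[0,0,0],"roll":-0.06,"hand":0.5},{"translation":[0,0,0],"roll":-0.12,"hand":0.5},{"translation":[0,0,0],"roll":-0.12,"hand":0.5},{"translation":[0,0,0],"roll":-0.12,"hand":0.5},{"translation":[0,0,0],"roll":-0.12,"hand":0.5}]'

```text
time_s: 2.6
eef_pos: [0.5089, -0.2037, 0.2053]
orientation: [3.142, -0.0, -2.835]
ft_force: [-0.3, -0.0, -1.2]
finger_gap: 0.0469
grip_force: 0.0
```

```bash
python3 - <<'E'
from h import *
s=arm.observe();print(s["time_s"],s["eef_pos"],s["orientation"],s["joint_pos"])
c=wristcam(arm.read_camera("wrist"),s);np.save("pics/w1.npy",c,allow_pickle=True);save(c,"w1")
q=c["R"]@np.array([.507,-.204,.08])+c["t"];print(c["K"][:2,:2]@(q[:2]/q[2])+c["K"][:2,2])
E
```

```text
2.6 [ 0.508912   -0.20372785  0.20533957] [ 3.14155028e+00 -3.24758692e-04 -2.83548236e+00] [-0.04897022  0.30008882  0.45300523  1.81953007 -0.14901337  1.05577256
  2.3370524 ]
[323.67157698 189.20298479]
```

View pics/w1.png

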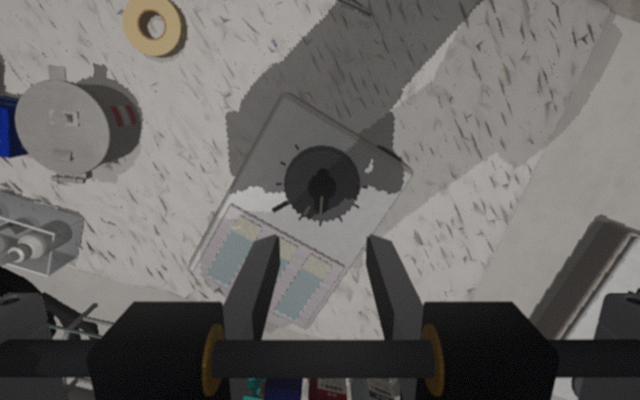

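The wrist view shows the dial near (322,183), where I predicted it. I'll enlarge it with the contrast raised.

```bash
python3 - <<'E'
from h import *
c=np.load("pics/w1.npy",allow_pickle=True).item();d=dict(c)
d["pixels"]=np.clip(255*(c["pixels"]/255.)**.5*1.1,0,255).astype(np.uint8)
save(d,"w2",(262,130,382,230),6)
E
```

```text
(no output)
```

View pics/w2.png

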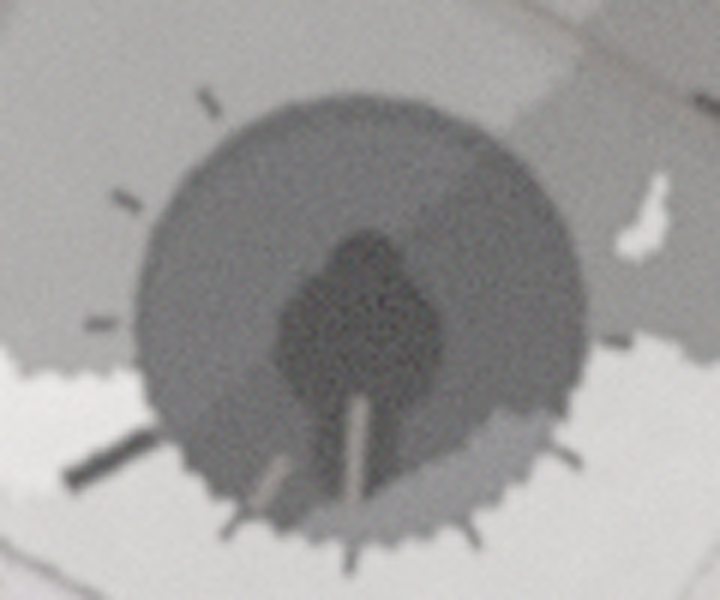

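The close-up shows these, in crop pixels:
- **Knob line:** from (358,398) to (352,500).
- **Ring line:** from (285,460) to (262,505).
- **Long mark:** from (155,435) to (72,482).
- **Ring outline:** centred near (362,318).

```bash
python3 - <<'E'
from h import *
c=np.load("pics/w1.npy",allow_pickle=True).item()
f=lambda p,z:onplane(c,np.array(p)/6.+[262,130],z)[:,:2]
k=f([(358,398),(352,500)],.096);r=f([(285,460),(262,505)],.066);m=f([(155,435),(72,482)],.05);a=f([(362,318)],.066)[0]
ends=f([(137,318),(587,318),(362,97),(362,540)],.066);print("ring edges",ends, ends[:2].mean(0),ends[2:].mean(0))
ang=lambda v:np.arctan2(v[...,1],v[...,0])
for n,p in dict(k=k,r=r,m=m).items():print(n,p.round(4),"dir",ang(p[1]-p[0]),"rad",ang(p-a),np.linalg.norm(p-a,axis=1))
s=f([(212,100),(350,557)],.05)
print(a)
E
```

```text
ring edges [[ 0.5155826  -0.2382495 ]
 [ 0.49510484 -0.17324844]
 [ 0.47342721 -0.21580179]
 [ 0.53936552 -0.19503575]] [ 0.50534372 -0.20574897] [ 0.50639636 -0.20541877]
k [[ 0.5093 -0.2051]
 [ 0.5238 -0.2014]] dir 0.24810494805800049 rad [0.16873024 0.23129609] [0.00401564 0.01894363]
r [[ 0.5304 -0.2103]
 [ 0.5385 -0.2116]] dir -0.1562340356007072 rad [-0.17973228 -0.17402009] [0.02550473 0.03369455]
m [[ 0.5377 -0.2306]
 [ 0.5495 -0.2413]] dir -0.7379598706690498 rad [-0.65478743 -0.67806154] [0.0408495  0.05669051]
[ 0.50534516 -0.20574981]
```

The checks agree. The mark's radii measure 41 and 57 mm against 39 and 56 given. Its heading is -0.738, where the housing yaw predicts -0.736. The nose radius is 18.9 mm. The knob's heading is about 0.245, so its joint value is about -0.48, and it needs about +0.98 rad clockwise. I'll descend now.

>>> arm_command --motion '[{"translation":[0.002,-0.0005,0.02],"roll":0.06,"hand":0.5},{"translation":[0.002,-0.0005,0.045],"roll":0.06,"hand":0.5},{"translation":[0.002,-0.0005,0.07],"roll":0.06,"hand":0.5},{"translation":[0.002,-0.0005,0.085],"roll":0.06,"hand":0.5},{"translation":[0.002,-0.0005,0.095],"roll":0.06,"hand":0.5}]'

```text
time_s: 3.07
eef_pos: [0.5065, -0.2046, 0.1088]
orientation: [3.141, -0.002, -2.894]
ft_force: [0.6, -0.6, 0.4]
finger_gap: 0.047
grip_force: 0.0
```

>>> arm_command --motion '[{"translation":[0,0,0.01],"roll":0,"hand":0.5},{"translation":[0,0,0.02],"roll":0,"hand":0.5},{"translation":[0,0,0.027],"roll":0,"hand":0.5},{"translation":[0,0,0.031],"roll":0,"hand":0.5},{"translation":[0,0,0.031],"roll":0,"hand":0.5}]'

```text
time_s: 3.48
eef_pos: [0.5071, -0.2048, 0.079]
orientation: [3.141, -0.001, -2.893]
ft_force: [-0.9, 0.9, 0.1]
finger_gap: 0.0469
grip_force: 0.0
```

```bash
python3 - <<'E'
from h import *
s=arm.observe();print(s["time_s"],s["eef_pos"],s["orientation"],s["ft_force"])
c=wristcam(arm.read_camera("wrist"),s);np.save("pics/w3.npy",c,allow_pickle=True)
c["pixels"]=np.clip(255*(c["pixels"]/255.)**.5*1.1,0,255).astype(np.uint8);save(c,"w3",(180,100,480,320),2.5)
E
```

```text
3.4833 [ 0.50708714 -0.20482564  0.07899609] [ 3.14144639e+00 -5.05074350e-04 -2.89349039e+00] [-0.91441449  0.9145197   0.14833861]
```

View pics/w3.png

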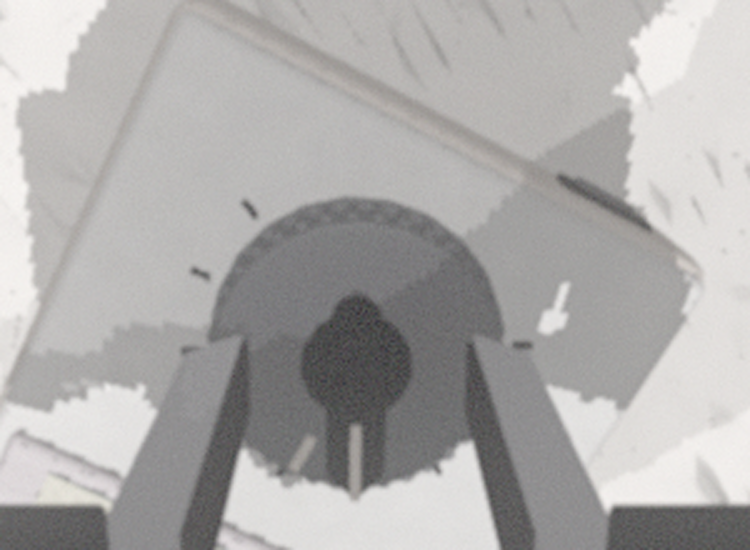

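The knob is centred between the fingers, with its line vertical at about column 355, and the ring line is near (300,460). I'll close gently.

>>> arm_command --motion '[{"translation":[0,0,0.002],"roll":0,"hand":0.0},{"translation":[0,0,0.002],"roll":0,"hand":0.0},{"translation":[0,0,0.002],"roll":0,"hand":0.0},{"translation":[0,0,0.002],"roll":0,"hand":0.0},{"translation":[0,0,0.002],"roll":0,"hand":0.0}]' --force 12

```text
time_s: 3.95
eef_pos: [0.5073, -0.2049, 0.0777]
orientation: [-3.141, 0.0, -2.893]
ft_force: [0.4, -0.0, -0.1]
finger_gap: 0.0174
grip_force: 0.0
```

>>> arm_command --motion '[{"translation":[0,0,0],"roll":0,"hand":0.0},{"translation":[0,0,0],"roll":0,"hand":0.0},{"translation":[0,0,0],"roll":0,"hand":0.0},{"translation":[0,0,0],"roll":0,"hand":0.0},{"translation":[0,0,0],"roll":0,"hand":0.0}]'

```text
time_s: 4.37
eef_pos: [0.5074, -0.2051, 0.0776]
orientation: [-3.141, 0.0, -2.894]
ft_force: [0.9, -1.0, 3.0]
finger_gap: 0.0117
grip_force: 12.0
```

>>> arm_command --motion '[{"translation":[0,0,0],"roll":0.07,"hand":0.0},{"translation":[0,0,0],"roll":0.14,"hand":0.0},{"translation":[0,0,0],"roll":0.21,"hand":0.0},{"translation":[0,0,0],"roll":0.28,"hand":0.0},{"translation":[0,0,0],"roll":0.35,"hand":0.0}]'

```text
time_s: 4.78
eef_pos: [0.5073, -0.2044, 0.0776]
orientation: [3.141, -0.0, 3.037]
ft_force: [-1.3, 3.5, 5.3]
finger_gap: 0.0121
grip_force: 12.0
```

```bash
python3 - <<'E'
from h import *
s=arm.observe();print(s["time_s"],s["eef_pos"],s["orientation"],s["ft_force"],s["ft_torque"])
c=wristcam(arm.read_camera("wrist"),s)
c["pixels"]=np.clip(255*(c["pixels"]/255.)**.5*1.1,0,255).astype(np.uint8);save(c,"w4",(180,100,480,320),2.5)
E
```

```text
4.7833 [ 0.50733493 -0.20437195  0.07762928] [ 3.14096791e+00 -2.36475658e-05  3.03673009e+00] [-1.2503589   3.5080559   5.28026024] [0.69126029 0.1666819  0.06809978]
```

View pics/w4.png

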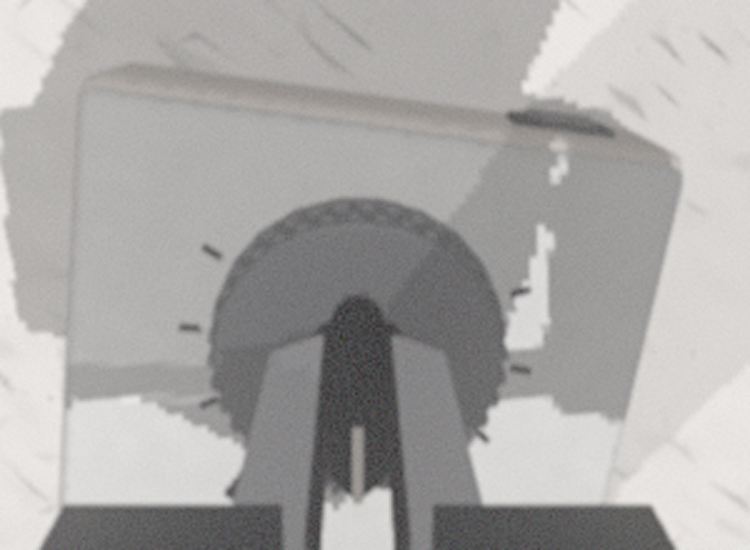

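The knob turns with the gripper, with its white line at (357,460). The ring line, near (337,490), is where a stationary ring would put it. I'll finish the turn.

>>> arm_command --motion '[{"translation":[0,0,0],"roll":0.07,"hand":0.0},{"translation":[0,0,0],"roll":0.14,"hand":0.0},{"translation":[0,0,0],"roll":0.21,"hand":0.0},{"translation":[0,0,0],"roll":0.28,"hand":0.0},{"translation":[0,0,0],"roll":0.35,"hand":0.0}]'

```text
time_s: 5.25
eef_pos: [0.5075, -0.2038, 0.0776]
orientation: [3.14, -0.001, 2.687]
ft_force: [0.1, 6.4, 6.0]
finger_gap: 0.012
grip_force: 12.0
```

>>> arm_command --motion '[{"translation":[0,0,0],"roll":0.07,"hand":0.0},{"translation":[0,0,0],"roll":0.14,"hand":0.0},{"translation":[0,0,0],"roll":0.21,"hand":0.0},{"translation":[0,0,0],"roll":0.28,"hand":0.0},{"translation":[0,0,0],"roll":0.28,"hand":0.0}]'

```text
time_s: 5.67
eef_pos: [0.5079, -0.2033, 0.0776]
orientation: [3.14, -0.001, 2.406]
ft_force: [0.8, 7.1, 7.4]
finger_gap: 0.0118
grip_force: 12.0
```

>>> arm_command --motion '[{"translation":[0,0,0],"roll":0,"hand":0.5},{"translation":[0,0,0],"roll":0,"hand":0.5},{"translation":[0,0,0],"roll":0,"hand":0.5},{"translation":[0,0,0],"roll":0,"hand":0.5},{"translation":[0,0,0],"roll":0,"hand":0.5}]'

```text
time_s: 6.08
eef_pos: [0.5071, -0.205, 0.0774]
orientation: [-3.141, -0.0, 2.41]
ft_force: [0.7, 0.3, 0.0]
finger_gap: 0.0416
grip_force: 0.0
```

>>> arm_command --motion '[{"translation":[0,0,-0.01],"roll":0,"hand":0.5},{"translation":[0,0,-0.03],"roll":0,"hand":0.5},{"translation":[0,0,-0.06],"roll":0,"hand":0.5},{"translation":[0,0,-0.09],"roll":0,"hand":0.5},{"translation":[0,0,-0.12],"roll":0,"hand":0.5}]'

```text
time_s: 6.5
eef_pos: [0.5068, -0.2052, 0.1995]
orientation: [-3.141, 0.0, 2.409]
ft_force: [0.1, 0.9, 0.6]
finger_gap: 0.0467
grip_force: 0.0
```

>>> arm_command --motion '[{"translation":[0,0,0],"roll":0,"hand":0.5},{"translation":[0,0,0],"roll":0,"hand":0.5},{"translation":[0,0,0],"roll":0,"hand":0.5},{"translation":[0,0,0],"roll":0,"hand":0.5},{"translation":[0,0,0],"roll":0,"hand":0.5}]'

```text
time_s: 6.92
eef_pos: [0.5068, -0.2048, 0.1967]
orientation: [-3.141, -0.001, 2.41]
ft_force: [-0.4, -0.1, -0.0]
finger_gap: 0.0471
grip_force: 0.0
```

```bash
python3 - <<'E'
from h import *
s=arm.observe();print(s["time_s"],s["eef_pos"],s["orientation"],s["ft_force"])
c=wristcam(arm.read_camera("wrist"),s);np.save("pics/w5.npy",c,allow_pickle=True)
c["pixels"]=np.clip(255*(c["pixels"]/255.)**.5*1.1,0,255).astype(np.uint8);save(c,"w5",(262,130,382,230),6)
E
```

```text
6.9167 [ 0.50676075 -0.20476162  0.19672485] [-3.14061629e+00 -1.13163798e-03  2.40967591e+00] [-0.42439837 -0.14039056 -0.0314519 ]
```

View pics/w5.png

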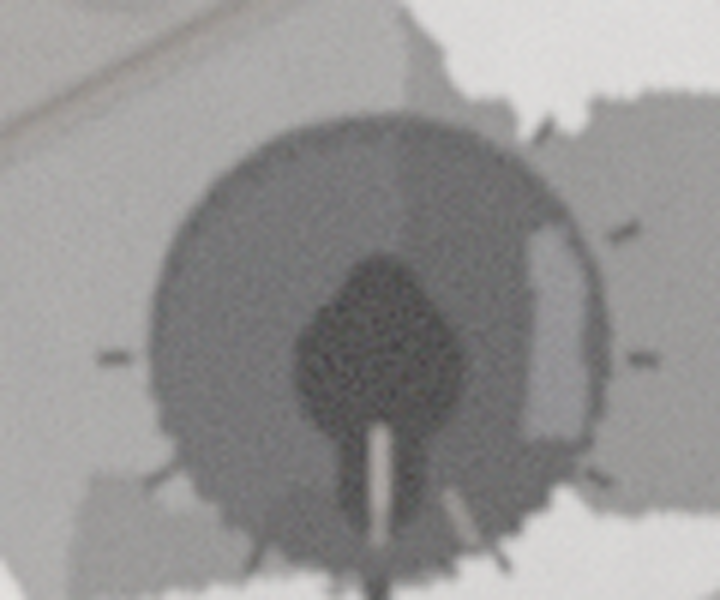

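The knob's line, from (380,425) to (378,543), runs into the long mark at (377,585). The ring line, from (447,490) to (478,542), still points at the same short mark. I'll check it numerically and hand in.

```bash
python3 - <<'E'
from h import *
c=np.load("pics/w5.npy",allow_pickle=True).item()
f=lambda p,z:onplane(c,np.array(p)/6.+[262,130],z)[:,:2]
k=f([(380,425),(378,543)],.096);r=f([(447,490),(478,542)],.066)
d=k[1]-k[0];print("q",-.236-np.arctan2(d[1],d[0]));d=r[1]-r[0];print(r,np.arctan2(d[1],d[0]), r.mean(0)-[.53445,-.21095])
if np.linalg.norm(r.mean(0)-[.53445,-.21095])<.004: print(arm.close_job())
E
```

```text
q 0.5108156872007743
[[ 0.53033321 -0.21020831]
 [ 0.53972486 -0.2122047 ]] -0.20945358403024256 [ 0.00057904 -0.0002565 ]
the job is handed in; nothing more can be done
None
```

The timer's inner knob is on the long mark (measured joint value about 0.51 rad, target 0.5), the ring line measured within 1 mm of where it started, I never went near the mixer's knob, and the gripper let go and moved clear before I handed the job in at about 7 s.

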